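Put a delivery of slide, cover-glass and cuvette cartons away in a gravity-feed dispenser

TASK

Take the delivered stack of cartons apart and load the bench dispenser: put each carton lengthwise on the sloping lane of its own colour so that it slides down and comes to rest against the front stop. Both blue slide cartons go into the blue lane, the opened one (it stands by itself, lid off) ahead at the stop so that it is used up first, and the sealed one right behind it. Keep the cartons upright, since they hold glass, and do not disturb the dropper bottle and the vial that stand nearby.

Things in the scene. Friction and masses are not known exactly. Their poses are not given: they have to be found in the camera images.
- opened_slide_carton: Blue carton without lid, open at the top so that the edges of the glass slides show, 80 x 54 x 36 mm, standing by itself on the worktop. All cartons are stiff boxes to be gripped across their width; origin: centre of the underside, x along the length, z up.
- sealed_slide_carton: Blue closed carton with a white label, 80 x 54 x 36 mm; at the start on top of the stack of three. All cartons are stiff boxes to be gripped across their width; origin: centre of the underside, x along the length, z up.
- cover_glass_carton: Green closed carton with a white label, 100 x 55 x 36 mm; at the start in the middle of the stack. All cartons are stiff boxes to be gripped across their width; origin: centre of the underside, x along the length, z up.
- cuvette_carton: Orange closed carton with a white label, 122 x 56 x 44 mm; at the start at the bottom of the stack, on the worktop. All cartons are stiff boxes to be gripped across their width; origin: centre of the underside, x along the length, z up.
- blue_lane_stop (a point): Dispenser lane with blue edges, floor stripe and front card. Point on its floor at the inner face of the stop, midway across; x up the lane along the floor (20 deg slope), y across, z square off the floor. 64 mm wide inside, walls 12 mm high (keep fingertips above them), 268 mm long to its open raised end, stop 30 mm high. Slippery: a released carton slides down to the stop or the one ahead.
- green_lane_stop (a point): Dispenser lane with green edges, floor stripe and front card. Point on its floor at the inner face of the stop, midway across; x up the lane along the floor (20 deg slope), y across, z square off the floor. 64 mm wide inside, walls 12 mm high (keep fingertips above them), 268 mm long to its open raised end, stop 30 mm high. Slippery like the others. Lanes stand 120 mm apart, in any order.
- orange_lane_stop (a point): Dispenser lane with orange edges, floor stripe and front card. Point on its floor at the inner face of the stop, midway across; x up the lane along the floor (20 deg slope), y across, z square off the floor. 64 mm wide inside, walls 12 mm high (keep fingertips above them), 268 mm long to its open raised end, stop 30 mm high. Slippery like the others. All lanes share a grey base plate.
- dropper_bottle: Amber dropper bottle with black teat, 33 mm across, 100 mm high, a bystander. Origin: centre of the underside, z up.
- vial: Small glass vial with white cap, 21 mm across, 48 mm high, a bystander. Origin: centre of the underside, z up.
Not all that is in view belongs to the job. What is shaped like the cover_glass_carton but yellow is not meant.

How it is judged:
By the outcome, as a careful person would: the job done as asked, in the order asked, and still so for the second after the job is handed in, with the robot touching nothing.
It also fails if it takes over 120 s, if anything falls off the work surface, if the arm or the gripper's body presses on something with over 40 N, if the wrist force passes 120 N, or if a joint passes its speed limit or range.

ROBOT

A 6-joint arm with a two-finger parallel gripper is mounted at the origin on a cart in front of the work surface, level with it; the furniture and walls round the work are solid. World frame = base frame: x ahead of the robot, y to its left, z up, the work surface at z = 0. Lengths are in mm, angles in rad, forces in N, time in s.
With the tool pointing down it reaches from about 325 to 775 mm from the base axis. Payload 5.5 kg.
Tool frame: the origin (TCP) lies on the centre line of the jaws, within the pads' length; the fingertips stand 19 mm ahead of it and the grasp point (between the pads) is the TCP; z points along the fingers, y is the line along which they close (so a half turn about z gives the same grasp; the last joint's range is limited). The gripper opens to 88 mm and grips with 3 to 60 N. Pads are 20 mm wide; open, the fingers measure 115 mm over their backs; the gripper's body (75 mm by 178 mm) begins 61 mm behind the grasp point.
Start: joints at [-1.322, 0.091, 1.231, -0, 1.82, -0.057], TCP at [180.633, -572.178, 241.631] pointing down, gripper open.
Joint ranges: [-2.87, 2.87], [-0.86, 2.18], [0.17, 2.46], [-1.51, 4.65], [0.06, 2.69], [-2.65, 2.65]. Speed limits (rad/s): [2.57, 2.57, 3.01, 3.14, 3.14, 3.14].

INTERFACE

Orientations are given as a 3x3 rotation matrix whose columns are the frame's x, y, z axes.
In Python, from bench import env, vision, ticket gives the robot as it stands. The module is installed in compiled form; this text tells all that it offers.
- The arm moves only by the tool play_rows, never from a script. Its argument "motion" is a list of rows, each a list of 7 numbers: the turn, a rotation vector about the world's x, y, z in a scale on which 1.0 is 180 degrees, then the shift along the world's x, y, z in a scale on which 1.0 is 0.6 m, then the closure, from 0 (fully open) to 1 (shut). In form: [[wx, wy, wz, dx, dy, dz, jaw], ...]. A call has 1 to 10 rows; each row is the pose to reach, as a shift and turn from the pose commanded when the call began; what a row does not reach only later rows make up. A row lasts 1/12 s, in which the tool goes at most 41.7 mm and 7.16 degrees, less where a joint would pass 70% of its speed; a pose out of reach is approached as far as the arm can. A call with a gripper value outside its range is refused whole. The fingers move at their own pace and stop on an object; the grip force is fixed at half the most. Time passes only in rows, so rows that repeat a pose let the fingers close. It gives the time, the measured TCP pose, the force, the opening and the grip force at its end, in the units of the state.
- env.read_state(): the state, without advancing time (a new reading comes with each control period).
- vision.get_image(name): name is "side" or "top"; returns a dict with "image" (480x640x3 uint8, red, green, blue), "fovy" (degrees; the focal length in pixels is half the picture's height over the tangent of half this angle, whatever the lens; pixels are square), "cx", "cy" (the principal point, pixels), "D" ([k1, k2, p1, p2, k3] as OpenCV has them; the pictures are not rectified), "extrinsics" (4x4, takes a point from camera to world coordinates). Camera axes: x right, y up, looking along -z (the intrinsics and any distortion apply to the point x, -y, -z); pixel columns grow to the right and rows downward; lengths in mm; the calibration is good to about 2 mm. A picture is of the moment at which its call begins. There is no depth.
- ticket.hand_in(): hands the job in; it is judged then, once.
The state is a dict: "time": time; "joint_pos": joint angles; "dq": joint speeds; "tau": joint torques, N m; "eef_pos": TCP position; "orientation": TCP orientation; "force": force on the tool from outside, world axes, zero at the start; "moment": the same for the moment, N m; "gripper_width": finger opening in mm; "grasp_force": force on a finger pad.
Only numpy, scipy, OpenCV 4.12 (cv2) and the standard library are available. Lean on these libraries where they do the work, as an engineer would, in place of code of your own. Each camera call takes 0.05 s, during which the arm holds its last target. There are 200 camera calls.

## Working session

There is one attempt and no reset: what is moved stays moved. The work goes in short steps, Python scripts to look and compute and a tool call to move; the robot and the scene stay as the last step left them, time stands still between calls to the robot, and variables do not carry over. Pictures are saved under pics/ and viewed, at most 14 in all, crops included, and the job is handed in when it is done.

Besides the shell and the picture viewer there is one more tool, called after "Emit:" as a command line: name --pt "numbers of a row" for each row, then --argument value for the rest. play_rows: Moves the arm, as the interface text tells. Its arguments: {"type":"object","properties":{"motion":{"type":"array"}},"required":["motion"]}

```bash
mkdir -p pics
python3 - <<'E'
from bench import env, vision
import cv2,pickle
s=env.read_state();print({k:s[k] for k in('time','eef_pos','orientation','gripper_width')})
for n in('side','top'):
    d=vision.get_image(n);pickle.dump(d,open(n+'.pkl','wb'))
    cv2.imwrite(f'pics/{n}0.png',d['image'][:,:,::-1]);print(n,d['fovy'],d['cx'],d['cy'],d['D'],d['extrinsics'])
E
```

```text
{'time': 0.0, 'eef_pos': array([ 180.55705927, -571.90778254,  240.49689213]), 'orientation': array([[ 9.53606915e-01,  3.01054127e-01, -5.14633999e-04],
       [ 3.01054555e-01, -9.53605019e-01,  1.90327691e-03],
       [ 8.22318030e-05, -1.96991093e-03, -9.99998056e-01]]), 'gripper_width': 87.80558052244793}
side 48.64354676210105 324.2541618335145 245.67630229212986 [-0.00616409  0.          0.          0.          0.        ] [[-9.92595373e-01  6.86882119e-02 -1.00181605e-01  3.84441009e+02]
 [-1.21342932e-01 -5.23334655e-01  8.43443378e-01  9.52898629e+02]
 [ 5.50611153e-03  8.49354324e-01  5.27794386e-01  6.72254258e+02]
 [ 0.00000000e+00  0.00000000e+00  0.00000000e+00  1.00000000e+00]]
top 52.39127946372102 327.2481074170206 241.3604226144222 [-0.01823681  0.          0.          0.          0.        ] [[ 7.29894570e-03  9.91084880e-01 -1.33031898e-01  3.36066047e+02]
 [-9.99817169e-01  9.58420476e-03  1.65460256e-02  4.54934790e+01]
 [ 1.76735208e-02  1.32886808e-01  9.90973634e-01  1.26024561e+03]
 [ 0.00000000e+00  0.00000000e+00  0.00000000e+00  1.00000000e+00]]
```

View pics/side0.png

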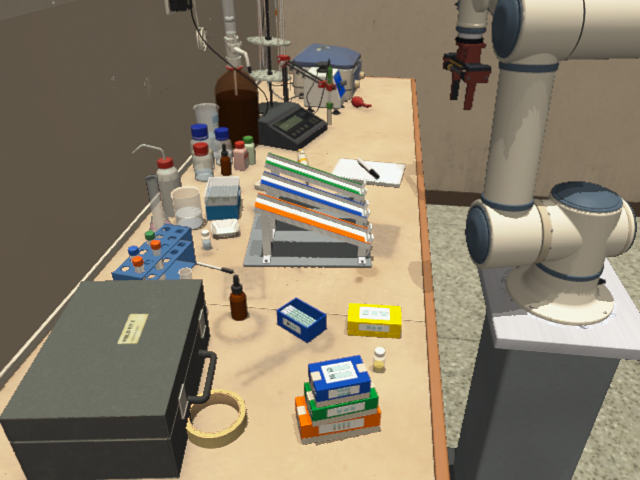

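View pics/top0.png

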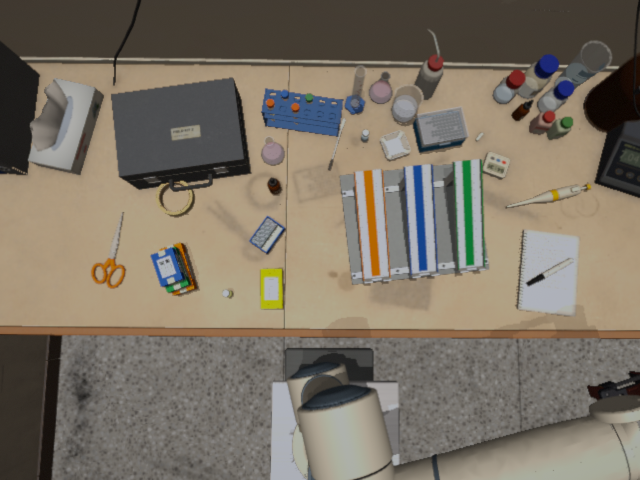

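Candidates for blue cartons: top (267,235) is the open one with slides showing, and (170,267) is the sealed one on the stack. The yellow decoy is at (272,288). For the bystanders, the vial is at (228,293) (lookalike at 365,135) and the dropper bottle at (275,185) (lookalike at 520,110). The lanes are orange (372,222), blue (420,220) and green (468,215), with the low end near the robot. Next I'll check the choice in crops.

```bash
cat > h.py <<'E'
import numpy as np,cv2,pickle
from bench import env, vision
def load(n): return pickle.load(open(f'{n}.pkl','rb'))
def grab(n):
    d=vision.get_image(n); pickle.dump(d,open(f'{n}.pkl','wb')); return d
def K(d):
    f=240/np.tan(np.radians(d['fovy']/2)); return np.array([[f,0,d['cx']],[0,f,d['cy']],[0,0,1]])
def ray(d,uv):
    p=cv2.undistortPoints(np.array(uv,float).reshape(-1,1,2),K(d),np.array(d['D'])).reshape(-1,2)
    E=d['extrinsics']; v=np.c_[p[:,0],-p[:,1],-np.ones(len(p))]@E[:3,:3].T
    return E[:3,3],v
def onz(d,uv,z):
    o,v=ray(d,uv); return o+v*((z-o[2])/v[:,2])[:,None]
def tri(d1,u1,d2,u2):
    o1,v1=ray(d1,u1);o2,v2=ray(d2,u2);out=[]
    for a,b in zip(v1,v2):
        t=np.linalg.lstsq(np.c_[a,-b],o2-o1,rcond=None)[0]
        p,q=o1+a*t[0],o2+b*t[1]; out.append(np.r_[(p+q)/2,np.linalg.norm(p-q)])
    return np.array(out)
def proj(d,P):
    E=np.linalg.inv(d['extrinsics']);p=np.array(P,float).reshape(-1,3)@E[:3,:3].T+E[:3,3]
    p=p*[1,-1,-1]; return cv2.projectPoints(p,np.zeros(3),np.zeros(3),K(d),np.array(d['D']))[0].reshape(-1,2)
def crop(d,x0,y0,w,h,k,fn):
    cv2.imwrite('pics/'+fn,cv2.resize(d['image'][y0:y0+h,x0:x0+w,::-1],None,fx=k,fy=k,interpolation=cv2.INTER_CUBIC))
E
python3 - <<'E'
from h import *
t,s=load('top'),load('side')
crop(t,140,170,160,150,4,'c1.png')
crop(s,235,145,160,130,5,'c2.png')
crop(t,335,150,160,140,5,'c3.png')
crop(s,270,285,140,155,3.8,'c4.png')
E
```

```text
(no output)
```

View pics/c1.png

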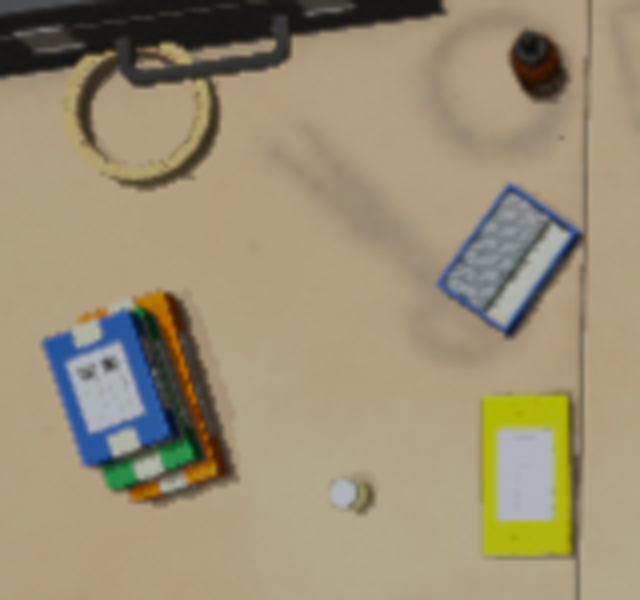

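View pics/c2.png

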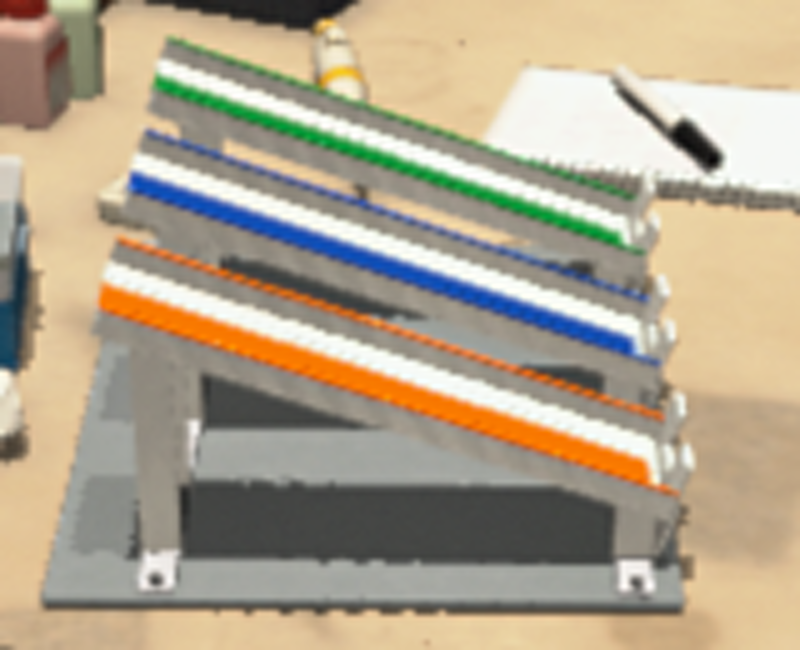

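View pics/c3.png

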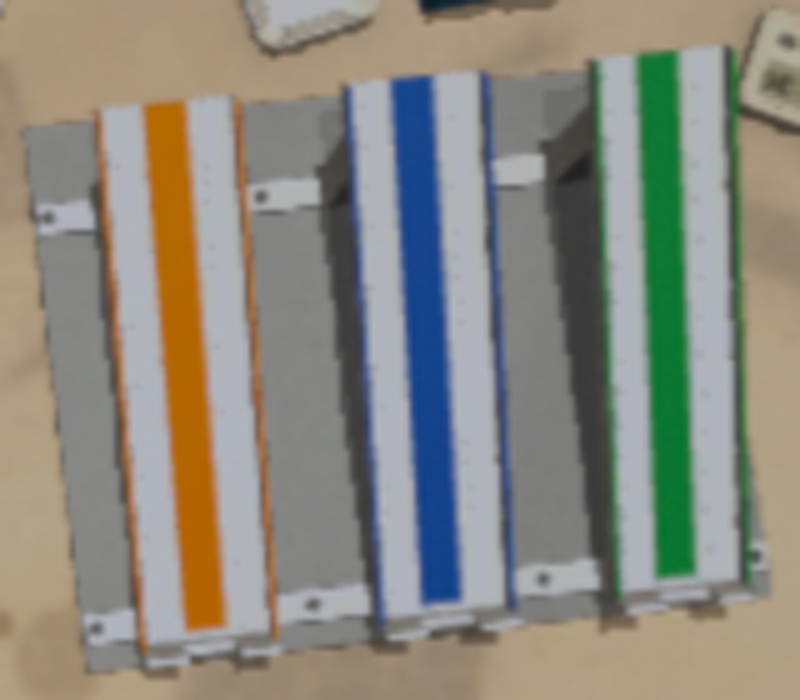

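View pics/c4.png

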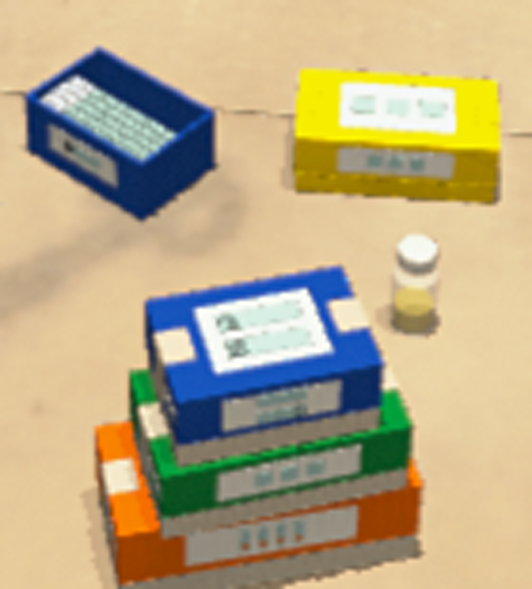

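The crops confirm the choice. In c1 the open carton has corners at (510,185), (580,235), (508,335) and (440,283), and the sealed one sits on top of the stack. c2 and c3 show lanes falling toward the robot, with their stops at the near end. The wall-top corners are readable in both views.

Run:
```python
from h import *
np.set_printoptions(precision=1,suppress=True)
t,s=load('top'),load('side')
c1=lambda p:np.array(p)/4+[140,170]-.375
c2=lambda p:np.array(p)/5+[235,145]-.4
c3=lambda p:np.array(p)/5+[335,150]-.4
c4=lambda p:np.array(p)/3.8+[270,285]-.37
def box(n,p,z):
    q=onz(t,p,z)[:,:2]; r=cv2.minAreaRect(q.astype(np.float32)); m=q.mean(0)
    e=[q[1]-q[0],q[2]-q[1],q[3]-q[2],q[0]-q[3]]
    print(n,m,[np.linalg.norm(x).round(1) for x in e],[np.degrees(np.arctan2(x[1],x[0])).round(1) for x in e])
box('open',c1([(510,185),(580,235),(508,335),(440,283)]),36)
box('sealed',c1([(130,308),(175,438),(85,467),(43,340)]),116)
box('yellow',c1([(483,396),(570,396),(571,555),(482,556)]),36)
# stack side top corners
print('sealed side',onz(s,c4([(340,268),(383,362),(180,403),(147,300)]),116)[:,:2])
print('open side',onz(s,c4([(98,50),(214,116),(142,172),(28,96)]),36)[:,:2])
print('vial',onz(t,c1([(343,493)]),48),'bottle',onz(t,c1([(531,45)]),100))
print('green visible corner top z80',onz(t,c1([(115,490),(200,457),(150,310)]),80)[:,:2],'orange z44',onz(t,c1([(137,500),(217,470),(165,292)]),44)[:,:2])
print('green side z80',onz(s,c4([(410,425),(163,478),(132,370)]),80)[:,:2],'orange z44',onz(s,c4([(418,495),(120,545),(97,427)]),44)[:,:2])
L={'or':([(98,108),(143,650),(238,97),(275,635)],[(97,300),(677,493),(118,240),(663,415)]),
'bl':([(347,85),(382,620),(487,72),(513,607)],[(130,185),(657,363),(147,132),(648,300)]),
'gr':([(592,60),(618,597),(733,46),(748,582)],[(153,90),(645,252),(167,40),(635,197)])}
for k,(a,b) in L.items():
    P=tri(t,c3(a),s,c2(b)); print(k);print(P)
    for i in(0,2):
        v=P[i,:3]-P[i+1,:3];print('len',np.linalg.norm(v),'yaw',np.degrees(np.arctan2(v[1],v[0])),'slope',np.degrees(np.arcsin(v[2]/np.linalg.norm(v))))
```

```text
open [516.6 177.7] [np.float64(55.2), np.float64(77.9), np.float64(54.5), np.float64(76.4)] [np.float64(-125.2), np.float64(145.5), np.float64(53.2), np.float64(-34.0)]
sealed [426.4 402. ] [np.float64(81.8), np.float64(54.4), np.float64(79.4), np.float64(53.7)] [np.float64(-158.5), np.float64(108.6), np.float64(21.0), np.float64(-68.8)]
yellow [380.5 164. ] [np.float64(54.5), np.float64(98.9), np.float64(55.2), np.float64(99.5)] [np.float64(-89.5), np.float64(-178.5), np.float64(91.1), np.float64(1.1)]
sealed side [[401.  364.3]
 [381.8 412. ]
 [454.  441.4]
 [473.5 391.2]]
open side [[537.8 135.5]
 [472.1 180.8]
 [501.1 226.6]
 [566.2 177.2]]
vial [[368.2 275.6  48. ]] bottle [[639.2 160.9 100. ]]
green visible corner top z80 [[367.9 406.1]
 [388.1 356.1]
 [476.9 390.3]] orange z44 [[362.9 403.2]
 [381.8 354.7]
 [492.6 392. ]]
green side z80 [[369.8 408.2]
 [459.9 445.4]
 [479.5 393.7]] orange z44 [[364.5 410.3]
 [476.1 448.5]
 [494.6 392.1]]
or
[[ 653.6  -35.3  145.2    1. ]
 [ 402.9  -64.6   50.5    1.4]
 [ 660.6 -102.1  140.9    0.1]
 [ 411.8 -130.    52.6    0.6]]
len 269.5551566928543 yaw 6.648641597932688 slope 20.564573791321646
len 265.4617757535047 yaw 6.397282223662878 slope 19.422787045240216
bl
[[ 666.4 -153.5  143.9    0.4]
 [ 418.6 -183.8   50.7    1.7]
 [ 674.  -221.   140.9    0.8]
 [ 426.2 -249.5   50.7    0.6]]
len 266.43569525305566 yaw 6.967033749376032 slope 20.476282825214376
len 265.1926196957069 yaw 6.561163120635967 slope 19.88007026042822
gr
[[ 681.3 -271.4  141.2    0.7]
 [ 431.2 -302.2   51.6    1.3]
 [ 689.1 -339.7  140.5    0.1]
 [ 439.9 -367.8   51.9    0. ]]
len 267.39208905126395 yaw 7.021974721028012 slope 19.583639478783226
len 265.92906509240805 yaw 6.451175283286316 slope 19.457940993887814
```

The measurements from the two views agree:

| Item | Position (mm) | Long-axis yaw |
|---|---|---|
| Open carton | (518,179) | -34.5° |
| Sealed carton | (427,402) | 21.3° |
| Green carton | (424,400) | 21.8° |
| Orange carton | (429,399) | 18.5° |

Lane stops:

| Lane | Stop point (mm) |
|---|---|
| Orange | (411.5,-97,40) |
| Blue | (426.5,-216,40) |
| Green | (440,-334.5,40) |

All lanes have yaw 6.7° and a 20° slope. I'll go to the open carton first.

The rows are not in the units I measure in: shifts go in shares of 0.6 m and turns go in shares of 180 degrees. I convert before sending: 0.375 m / 0.6 = 0.625, 0.17 m / 0.6 = 0.2833, -26 degrees / 180 = -0.1444.

Emit:
play_rows --pt "0 0 -0.1444 0.2833 0.625 0 0" --pt "0 0 -0.1444 0.2833 0.625 0 0" --pt "0 0 -0.1444 0.2833 0.625 0 0" --pt "0 0 -0.1444 0.2833 0.625 0 0" --pt "0 0 -0.1444 0.2833 0.625 0 0" --pt "0 0 -0.1444 0.2833 0.625 0 0" --pt "0 0 -0.1444 0.2833 0.625 0 0" --pt "0 0 -0.1444 0.2833 0.625 0 0" --pt "0 0 -0.1444 0.2833 0.625 0 0" --pt "0 0 -0.1444 0.2833 0.625 0 0"

```text
time: 0.93
eef_pos: [350.9, -194.9, 241.4]
orientation: [[0.989, -0.147, 0.0], [-0.147, -0.989, 0.0], [0.0, -0.0, -1.0]]
force: [1.2, -0.0, 1.0]
gripper_width: 87.9
grasp_force: 0.0
```

```bash
cat >> h.py <<'E'
from scipy.spatial.transform import Rotation as Ro
YAW=6.7
U=np.array([np.cos(np.radians(20))*np.cos(np.radians(YAW)),np.cos(np.radians(20))*np.sin(np.radians(YAW)),np.sin(np.radians(20))])
N=np.array([-np.sin(np.radians(20))*np.cos(np.radians(YAW)),-np.sin(np.radians(20))*np.sin(np.radians(YAW)),np.cos(np.radians(20))])
STOP=dict(o=np.array([411.5,-97,40]),b=np.array([426.5,-216,40]),g=np.array([440,-334.5,40]))
def Rt(phi,tilt=0): return Ro.from_euler('ZYX',[phi,-tilt,180],degrees=True)
def lane(k,s,h): return STOP[k]+s*U+h*N
def go(pos,phi,tilt=0):
    s=env.read_state(); R=Ro.from_matrix(s['orientation'])
    print('rot',np.round((Rt(phi,tilt)*R.inv()).as_rotvec(degrees=True),1),'shift m',np.round((np.array(pos)-s['eef_pos'])/1000,4),
     't %.1f w %.1f gf %.1f'%(s['time'],s['gripper_width'],s['grasp_force']),'F',np.round(s['force'],1),'q',np.round(s['joint_pos'],2))
E
python3 -c "
from h import *
go([518,179,110],-34.5)"
```

```text
rot [ -0.   0. -26.] shift m [ 0.1671  0.3739 -0.1314] t 0.9 w 87.9 gf 0.0 F [ 1.2 -0.   1. ] q [-0.59 -0.45  1.71  0.    1.88  1.13]
```

Scaled: 0.374 m / 0.6 = 0.6233, 0.167 m / 0.6 = 0.2783, -26 degrees / 180 = -0.1444.

Emit:
play_rows --pt "0 0 -0.1444 0.2783 0.6233 -0.0833 0" --pt "0 0 -0.1444 0.2783 0.6233 -0.0833 0" --pt "0 0 -0.1444 0.2783 0.6233 -0.0833 0" --pt "0 0 -0.1444 0.2783 0.6233 -0.0833 0" --pt "0 0 -0.1444 0.2783 0.6233 -0.0833 0" --pt "0 0 -0.1444 0.2783 0.6233 -0.0833 0" --pt "0 0 -0.1444 0.2783 0.6233 -0.0833 0" --pt "0 0 -0.1444 0.2783 0.6233 -0.0833 0" --pt "0 0 -0.1444 0.2783 0.6233 -0.0833 0" --pt "0 0 -0.1444 0.2783 0.6233 -0.0833 0"

```text
time: 1.77
eef_pos: [506.5, 153.3, 194.4]
orientation: [[0.825, -0.566, -0.0], [-0.566, -0.825, -0.0], [-0.0, 0.0, -1.0]]
force: [0.5, -0.4, 0.2]
gripper_width: 87.7
grasp_force: 0.0
```

```bash
python3 -c "
from h import *
go([518,179,34],-34.5)"
```

```text
rot [ 0. -0. -0.] shift m [ 0.0115  0.0257 -0.1604] t 1.8 w 87.7 gf 0.0 F [ 0.5 -0.4  0.2] q [ 0.23 -0.1   1.51 -0.    1.74  2.4 ]
```

Scaled: -0.16 m / 0.6 = -0.2667, 0.0257 m / 0.6 = 0.0428.

Emit:
play_rows --pt "0 0 0 0.0192 0.0428 -0.0333 0" --pt "0 0 0 0.0192 0.0428 -0.1 0" --pt "0 0 0 0.0192 0.0428 -0.1667 0" --pt "0 0 0 0.0192 0.0428 -0.2167 0" --pt "0 0 0 0.0192 0.0428 -0.25 0" --pt "0 0 0 0.0192 0.0428 -0.2667 0" --pt "0 0 0 0.0192 0.0428 -0.2667 0" --pt "0 0 0 0.0192 0.0428 -0.2667 0.3" --pt "0 0 0 0.0192 0.0428 -0.2667 1" --pt "0 0 0 0.0192 0.0428 -0.2667 1"

```text
time: 2.6
eef_pos: [519.1, 177.1, 37.5]
orientation: [[0.824, -0.566, 0.004], [-0.566, -0.824, 0.001], [0.003, -0.003, -1.0]]
force: [0.2, -0.2, 0.6]
gripper_width: 71.6
grasp_force: 0.0
```

Emit:
play_rows --pt "0 0 0 0 0 0 1" --pt "0 0 0 0 0 0 1" --pt "0 0 0 0 0 0 1" --pt "0 0 0 0 0 0 1" --pt "0 0 0 0 0 0 1" --pt "0 0 0 0 0 0 1"

```text
time: 3.1
eef_pos: [518.4, 177.0, 36.1]
orientation: [[0.824, -0.566, 0.002], [-0.566, -0.824, 0.001], [0.001, -0.001, -1.0]]
force: [-0.4, 0.3, 5.4]
gripper_width: 54.2
grasp_force: 30.0
```

```bash
python3 -c "
from h import *
go([518,179,180],-34.5)
go(lane('b',60,90),6.7,20)
go(lane('b',60,37),6.7,20)"
```

```text
rot [-0.   0.1 -0. ] shift m [-0.0004  0.002   0.1439] t 3.1 w 54.2 gf 30.0 F [-0.4  0.3  5.4] q [0.27 0.01 1.68 0.   1.45 2.44]
rot [ -5.  -19.8  40.7] shift m [-0.0664 -0.39    0.109 ] t 3.1 w 54.2 gf 30.0 F [-0.4  0.3  5.4] q [0.27 0.01 1.68 0.   1.45 2.44]
rot [ -5.  -19.8  40.7] shift m [-0.0484 -0.3879  0.0592] t 3.1 w 54.2 gf 30.0 F [-0.4  0.3  5.4] q [0.27 0.01 1.68 0.   1.45 2.44]
```

Scaled: 0.17 m / 0.6 = 0.2833, -0.01 m / 0.6 = -0.0167, 25 degrees / 180 = 0.1389.

Emit:
play_rows --pt "0 0 0 0 0 0.0333 1" --pt "0 0 0 0 0 0.0833 1" --pt "0 0 0 0 0 0.15 1" --pt "0 0 0 0 0 0.2167 1" --pt "0 0 0 0 0 0.2667 1" --pt "0 0 0.0278 0 -0.0333 0.2833 1" --pt "0 0 0.0556 -0.0167 -0.0833 0.2833 1" --pt "0 0 0.0833 -0.0333 -0.1333 0.2833 1" --pt "0 0 0.1111 -0.05 -0.2 0.2833 1" --pt "0 0 0.1389 -0.0667 -0.2667 0.2833 1"

```text
time: 3.93
eef_pos: [476.7, 15.9, 203.9]
orientation: [[0.987, -0.159, -0.002], [-0.159, -0.987, -0.0], [-0.002, 0.0, -1.0]]
force: [0.1, -0.5, -2.2]
gripper_width: 53.6
grasp_force: 30.0
```

```bash
python3 -c "
from h import *
go(lane('b',60,100),6.7,20)"
```

```text
rot [ -0.4 -20.2  15.7] shift m [-0.0281 -0.2293 -0.0495] t 3.9 w 53.6 gf 30.0 F [ 0.1 -0.5 -2.2] q [-0.04 -0.24  1.62 -0.    1.77  1.69]
```

Scaled: -0.229 m / 0.6 = -0.3817, -0.04 m / 0.6 = -0.0667, -20.2 degrees / 180 = -0.1122.

Emit:
play_rows --pt "0 -0.0139 0.0111 -0.005 -0.05 0 1" --pt "0 -0.0278 0.0222 -0.0117 -0.1 0 1" --pt "-0.0006 -0.0422 0.0333 -0.0183 -0.15 0 1" --pt "-0.0011 -0.0556 0.0444 -0.025 -0.2 0 1" --pt "-0.0011 -0.0706 0.0556 -0.03 -0.25 0 1" --pt "-0.0017 -0.0833 0.0667 -0.0367 -0.3 0 1" --pt "-0.0017 -0.1 0.0778 -0.0417 -0.35 0 1" --pt "-0.0022 -0.1122 0.0872 -0.0467 -0.3817 -0.0333 1" --pt "-0.0022 -0.1122 0.0872 -0.0467 -0.3817 -0.0667 1" --pt "-0.0022 -0.1122 0.0872 -0.0467 -0.3817 -0.0833 1"

```text
time: 4.77
eef_pos: [447.6, -212.9, 150.9]
orientation: [[0.935, 0.108, 0.337], [0.1, -0.994, 0.042], [0.34, -0.006, -0.94]]
force: [0.6, 0.0, -2.5]
gripper_width: 54.1
grasp_force: 30.0
```

```bash
python3 -c "
from h import *
go(lane('b',55,40),6.7,20)
crop(grab('side'),200,140,200,150,4,'p1.png')"
```

```text
rot [-0.3 -0.2  0.5] shift m [ 0.0166  0.0014 -0.0545] t 4.8 w 54.1 gf 30.0 F [ 0.6  0.  -2.5] q [-0.68 -0.45  1.9   0.25  1.45  0.78]
```

View pics/p1.png

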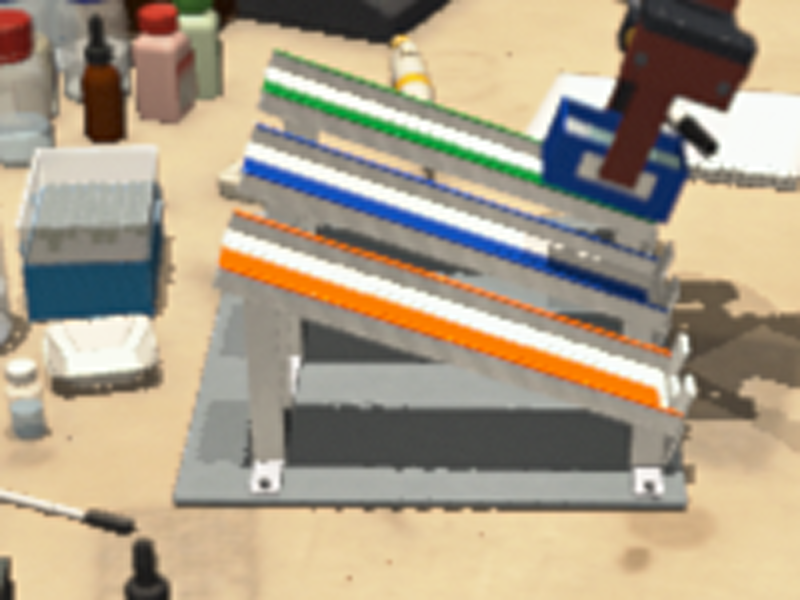

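The carton, at about (615,160) in the crop, hangs parallel over the low end of the blue lane with its shadow in the lane. I'll lower it along the lane normal.

Scaled: -0.0535 m / 0.6 = -0.0892, 0.0166 m / 0.6 = 0.0277, 0.5 degrees / 180 = 0.0028.

Emit:
play_rows --pt "-0.0017 -0.0011 0.0028 0.0083 0.0008 -0.025 1" --pt "-0.0017 -0.0011 0.0028 0.0167 0.0017 -0.05 1" --pt "-0.0017 -0.0011 0.0028 0.0233 0.0023 -0.075 1" --pt "-0.0017 -0.0011 0.0028 0.0277 0.0023 -0.0892 1" --pt "-0.0017 -0.0011 0.0028 0.0277 0.0023 -0.0892 1" --pt "-0.0017 -0.0011 0.0028 0.0277 0.0023 -0.0892 1"

```text
time: 5.32
eef_pos: [466.6, -210.0, 101.6]
orientation: [[0.931, 0.122, 0.344], [0.115, -0.993, 0.04], [0.346, 0.002, -0.938]]
force: [-0.1, -1.8, -2.5]
gripper_width: 53.9
grasp_force: 30.0
```

Scaled: -0.002 m / 0.6 = -0.0033, -0.001 m / 0.6 = -0.0017.

Emit:
play_rows --pt "0 0 0 0.0008 0 -0.0017 1" --pt "0 0 0 0.0017 0 -0.0033 1" --pt "0 0 0 0.0017 0 -0.0033 1" --pt "0 0 0 0.0017 0 -0.0033 1"

```text
time: 5.65
eef_pos: [467.6, -210.9, 100.2]
orientation: [[0.931, 0.12, 0.346], [0.114, -0.993, 0.038], [0.348, 0.004, -0.938]]
force: [-0.3, -0.9, -3.2]
gripper_width: 53.8
grasp_force: 30.0
```

```bash
python3 -c "
from h import *
go(lane('b',55,36),6.7,20)"
```

```text
rot [ 0.2  0.4 -0.2] shift m [-0.002  -0.0005 -0.0076] t 5.7 w 53.8 gf 30.0 F [-0.3 -0.9 -3.2] q [-0.65 -0.39  1.95  0.25  1.32  0.77]
```

Scaled: -0.005 m / 0.6 = -0.0083, -0.004 m / 0.6 = -0.0067.

Emit:
play_rows --pt "0 0 0 0 0 -0.0033 1" --pt "0 0 0 0 0 -0.0067 1" --pt "0 0 0 0 0 -0.0083 1" --pt "0 0 0 0 0 -0.0083 1" --pt "0 0 0 0 0 -0.0083 1"

```text
time: 6.07
eef_pos: [467.3, -210.7, 94.3]
orientation: [[0.931, 0.12, 0.345], [0.114, -0.993, 0.039], [0.347, 0.003, -0.938]]
force: [-0.2, -0.7, -2.7]
gripper_width: 53.6
grasp_force: 30.0
```

```bash
python3 -c "
from h import *
go(lane('b',55,36),6.7,20)"
```

```text
rot [ 0.1  0.3 -0.2] shift m [-0.0017 -0.0007 -0.0017] t 6.1 w 53.6 gf 30.0 F [-0.2 -0.7 -2.7] q [-0.65 -0.39  1.96  0.25  1.31  0.77]
```

Emit:
play_rows --pt "0 0 0 0 0 -0.0017 1" --pt "0 0 0 0 0 -0.0017 0.25" --pt "0 0 0 0 0 -0.0017 0.2" --pt "0 0 0 0 0 -0.0017 0" --pt "0 0 0 0 0 -0.0017 0" --pt "0 0 0 0 0 -0.0017 0" --pt "0 0 0 0 0 -0.0017 0" --pt "0 0 0 0 0 -0.0017 0"

```text
time: 6.73
eef_pos: [467.4, -210.8, 93.7]
orientation: [[0.931, 0.12, 0.345], [0.114, -0.993, 0.039], [0.347, 0.003, -0.938]]
force: [-0.2, -0.2, -0.6]
gripper_width: 88.1
grasp_force: 0.0
```

Scaled: 0.17 m / 0.6 = 0.2833, 0.16 m / 0.6 = 0.2667, 20 degrees / 180 = 0.1111.

Emit:
play_rows --pt "0 0 0 -0.0083 0 0.025 0" --pt "0 0 0 -0.02 0 0.0583 0" --pt "0 0 0 -0.04 0 0.1167 0" --pt "0 0 0 -0.0567 0 0.1667 0" --pt "0 0.0167 0 -0.0567 0 0.2167 0" --pt "0 0.0333 0 -0.0567 0.0333 0.2667 0" --pt "0 0.0556 0 -0.0567 0.0833 0.2667 0" --pt "0 0.0778 0 -0.0567 0.15 0.2667 0" --pt "-0.0056 0.1 0 -0.0567 0.2167 0.2667 0" --pt "-0.0111 0.1111 0 -0.0567 0.2833 0.2667 0"

```text
time: 7.57
eef_pos: [433.5, -39.4, 253.8]
orientation: [[0.993, 0.119, 0.001], [0.119, -0.993, 0.003], [0.001, -0.003, -1.0]]
force: [1.6, -0.4, 0.5]
gripper_width: 87.9
grasp_force: 0.0
```

```bash
python3 -c "
from h import *
go([427,402,190],21.3)
crop(grab('side'),230,150,160,120,5,'p2.png')"
```

```text
rot [-0.2  0.  14.5] shift m [-0.0065  0.4414 -0.0638] t 7.6 w 87.9 gf 0.0 F [ 1.6 -0.4  0.5] q [-0.17 -0.35  1.61  0.    1.88  1.28]
```

View pics/p2.png

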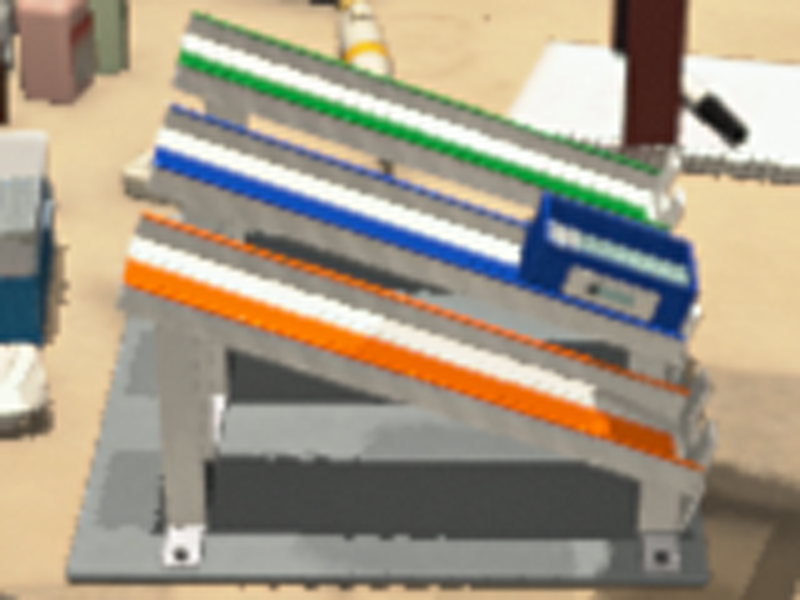

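The open carton, at about (615,265) in the crop, rests flat against the blue stop. Next is the sealed carton.

Scaled: 0.4 m / 0.6 = 0.6667, -0.0065 m / 0.6 = -0.0108, 14.5 degrees / 180 = 0.0806.

Emit:
play_rows --pt "0 0 0.0111 0 0.0667 0 0" --pt "0 0 0.0222 0 0.1333 0 0" --pt "0 0 0.0333 0 0.2 0 0" --pt "0 0 0.0444 0 0.2667 0 0" --pt "0 0 0.0556 0 0.3333 0 0" --pt "0 0 0.0667 0 0.4 0 0" --pt "0 0 0.0806 0 0.4667 0 0" --pt "0 0 0.0806 -0.0108 0.5333 -0.0333 0" --pt "0 0 0.0806 -0.0108 0.6 -0.0667 0" --pt "0 0 0.0806 -0.0108 0.6667 -0.0833 0"

```text
time: 8.45
eef_pos: [426.2, 354.9, 203.6]
orientation: [[0.931, 0.365, 0.001], [0.365, -0.931, 0.005], [0.003, -0.004, -1.0]]
force: [0.1, -0.8, 1.0]
gripper_width: 87.5
grasp_force: 0.0
```

```bash
python3 -c "
from h import *
go([427,402,114],21.3)"
```

```text
rot [-0.3  0.1 -0.1] shift m [ 0.0008  0.0471 -0.0896] t 8.4 w 87.5 gf 0.0 F [ 0.1 -0.8  1. ] q [ 0.63 -0.04  1.43  0.    1.75  1.83]
```

Emit:
play_rows --pt "0 0 0 0 0.0417 -0.0333 0" --pt "0 0 0 0 0.07 -0.0667 0" --pt "0 0 0 0 0.07 -0.0833 0" --pt "0 0 0 0 0.07 -0.0833 0" --pt "0 0 0 0 0.07 -0.0833 0"

```text
time: 8.87
eef_pos: [427.0, 394.5, 154.9]
orientation: [[0.931, 0.364, 0.001], [0.364, -0.931, 0.004], [0.002, -0.004, -1.0]]
force: [-0.3, 0.3, -0.0]
gripper_width: 88.0
grasp_force: 0.0
```

```bash
python3 -c "
from h import *
go([427,402,114],21.3)"
```

```text
rot [-0.2  0.1 -0.1] shift m [ 0.      0.0075 -0.0409] t 8.9 w 88.0 gf 0.0 F [-0.3  0.3 -0. ] q [0.69 0.04 1.44 0.   1.66 1.88]
```

Scaled: -0.041 m / 0.6 = -0.0683, -0.04 m / 0.6 = -0.0667.

Emit:
play_rows --pt "0 0 0 0 0.0125 -0.0167 0" --pt "0 0 0 0 0.0125 -0.0417 0" --pt "0 0 0 0 0.0125 -0.0667 0" --pt "0 0 0 0 0.0125 -0.0683 0" --pt "0 0 0 0 0.0125 -0.0683 0.3" --pt "0 0 0 0 0.0125 -0.0683 1" --pt "0 0 0 0 0.0125 -0.0683 1" --pt "0 0 0 0 0.0125 -0.0683 1" --pt "0 0 0 0 0.0125 -0.0683 1" --pt "0 0 0 0 0.0125 -0.0683 1"

```text
time: 9.7
eef_pos: [427.2, 403.0, 115.0]
orientation: [[0.931, 0.365, 0.003], [0.365, -0.931, 0.006], [0.005, -0.004, -1.0]]
force: [0.5, -1.6, 2.6]
gripper_width: 53.7
grasp_force: 30.0
```

Scaled: 0.14 m / 0.6 = 0.2333, 0.005 m / 0.6 = 0.0083.

Emit:
play_rows --pt "0 0 0 0 0 0 1" --pt "0 0 0 0 0 0 1" --pt "0 0 0 0 0 0.0083 1" --pt "0 0 0 0 0 0.0333 1" --pt "0 0 0 0 0 0.0667 1" --pt "0 0 0 0 0 0.1167 1" --pt "0 0 0 0 0 0.1667 1" --pt "0 0 0 0 0 0.2167 1" --pt "0 0 0 0 0 0.2333 1" --pt "0 0 0 0 0 0.2333 1"

```text
time: 10.53
eef_pos: [427.5, 403.7, 257.5]
orientation: [[0.931, 0.365, 0.006], [0.365, -0.931, 0.009], [0.009, -0.006, -1.0]]
force: [-0.3, 0.8, -1.3]
gripper_width: 53.9
grasp_force: 30.0
```

```bash
python3 -c "
from h import *
go(lane('b',135,90),6.7,20)
crop(grab('top'),130,210,150,110,4,'p3.png')
t=load('top');im=cv2.cvtColor(t['image'],cv2.COLOR_RGB2HSV)
"
```

```text
rot [  4.4 -19.1 -14.6] shift m [ 0.0944 -0.6085 -0.0867] t 10.5 w 53.9 gf 30.0 F [-0.3  0.8 -1.3] q [0.7  0.05 1.24 0.   1.84 1.9 ]
```

View pics/p3.png

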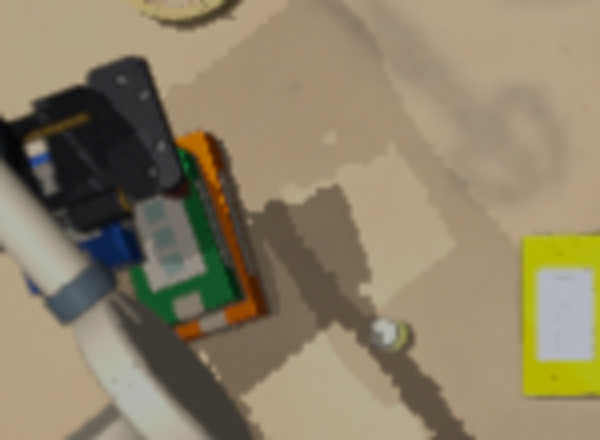

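Green and orange are undisturbed (at (190,250) and (235,280) in the crop), and the sealed carton is held. I'll carry it over the lanes.

Scaled: -0.37 m / 0.6 = -0.6167, -0.33 m / 0.6 = -0.55, -14.7 degrees / 180 = -0.0817.

Emit:
play_rows --pt "0 0 0 0.005 -0.0333 0 1" --pt "0 0 -0.0111 0.0133 -0.0917 0 1" --pt "0 0 -0.0222 0.0233 -0.15 0 1" --pt "0 0 -0.0333 0.0333 -0.2167 0 1" --pt "0 0 -0.0444 0.0433 -0.2833 0 1" --pt "0 0 -0.0556 0.0533 -0.35 0 1" --pt "0 0 -0.0667 0.0667 -0.4167 0 1" --pt "0 0 -0.0778 0.0767 -0.4833 0 1" --pt "0 0 -0.0817 0.0867 -0.55 0 1" --pt "0 0 -0.0817 0.0967 -0.6167 0 1"

```text
time: 11.42
eef_pos: [484.0, 31.1, 250.6]
orientation: [[0.993, 0.116, -0.002], [0.116, -0.993, 0.005], [-0.001, -0.005, -1.0]]
force: [0.4, 0.8, -1.5]
gripper_width: 53.7
grasp_force: 30.0
```

Scaled: -0.238 m / 0.6 = -0.3967, -0.22 m / 0.6 = -0.3667, -19.9 degrees / 180 = -0.1106.

Emit:
play_rows --pt "0.0011 -0.0111 0 0.01 -0.0583 0 1" --pt "0.0033 -0.0278 0 0.02 -0.1167 0 1" --pt "0.005 -0.0444 0 0.03 -0.1833 0 1" --pt "0.0072 -0.0611 0 0.04 -0.25 0 1" --pt "0.0089 -0.0778 0 0.05 -0.3167 0 1" --pt "0.0111 -0.0944 0 0.0583 -0.3667 -0.0167 1" --pt "0.0128 -0.1106 0 0.0617 -0.3967 -0.05 1" --pt "0.0128 -0.1106 0 0.0617 -0.3967 -0.0833 1" --pt "0.0128 -0.1106 0 0.0617 -0.3967 -0.1 1" --pt "0.0128 -0.1106 0 0.0617 -0.3967 -0.1 1"

```text
time: 12.25
eef_pos: [519.7, -204.0, 187.5]
orientation: [[0.935, 0.117, 0.335], [0.107, -0.993, 0.049], [0.338, -0.01, -0.941]]
force: [-0.9, 0.6, -2.0]
gripper_width: 53.9
grasp_force: 30.0
```

```bash
python3 -c "
from h import *
go(lane('b',135,45),6.7,20)"
```

```text
rot [-0.5 -0.3 -0. ] shift m [ 0.0175  0.001  -0.059 ] t 12.2 w 53.9 gf 30.0 F [-0.9  0.6 -2. ] q [-0.57 -0.28  1.71  0.22  1.45  0.89]
```

Scaled: -0.058 m / 0.6 = -0.0967, 0.0175 m / 0.6 = 0.0292, -0.5 degrees / 180 = -0.0028.

Emit:
play_rows --pt "-0.0028 -0.0017 0 0.0083 0 -0.025 1" --pt "-0.0028 -0.0017 0 0.0167 0 -0.05 1" --pt "-0.0028 -0.0017 0 0.0233 0 -0.075 1" --pt "-0.0028 -0.0017 0 0.0292 0 -0.0967 1" --pt "-0.0028 -0.0017 0 0.0292 0 -0.0967 1" --pt "-0.0028 -0.0017 0 0.0292 0 -0.0967 1"

```text
time: 12.75
eef_pos: [539.4, -203.8, 135.6]
orientation: [[0.93, 0.12, 0.347], [0.114, -0.993, 0.037], [0.348, 0.005, -0.937]]
force: [0.0, -0.3, -2.4]
gripper_width: 53.7
grasp_force: 30.0
```

```bash
python3 -c "
from h import *
go(lane('b',135,36),6.7,20)"
```

```text
rot [ 0.2  0.4 -0.2] shift m [ 0.0008  0.0012 -0.0156] t 12.8 w 53.7 gf 30.0 F [ 0.  -0.3 -2.4] q [-0.54 -0.23  1.76  0.22  1.33  0.89]
```

Scaled: -0.011 m / 0.6 = -0.0183, -0.008 m / 0.6 = -0.0133.

Emit:
play_rows --pt "0 0 0 0 0.0017 -0.0067 1" --pt "0 0 0 0 0.0017 -0.0133 1" --pt "0 0 0 0 0.0017 -0.0183 1" --pt "0 0 0 0 0.0017 -0.0183 1" --pt "0 0 0 0 0.0017 -0.0183 1" --pt "0 0 0 0 0.0017 -0.0183 1"

```text
time: 13.25
eef_pos: [539.4, -204.1, 125.5]
orientation: [[0.93, 0.118, 0.348], [0.113, -0.993, 0.036], [0.35, 0.006, -0.937]]
force: [-0.0, -0.3, -2.4]
gripper_width: 53.8
grasp_force: 30.0
```

```bash
python3 -c "
from h import *
go(lane('b',135,36),6.7,20)"
```

```text
rot [ 0.3  0.5 -0.1] shift m [ 0.0008  0.0015 -0.0055] t 13.2 w 53.8 gf 30.0 F [-0.  -0.3 -2.4] q [-0.54 -0.23  1.78  0.22  1.31  0.88]
```

Scaled: -0.006 m / 0.6 = -0.01, -0.003 m / 0.6 = -0.005.

Emit:
play_rows --pt "0 0 0 0 0.0017 -0.005 1" --pt "0 0 0 0 0.0017 -0.01 1" --pt "0 0 0 0 0.0017 -0.01 1" --pt "0 0 0 0 0.0017 -0.01 1" --pt "0 0 0 0 0.0017 -0.01 1"

```text
time: 13.67
eef_pos: [539.4, -203.0, 119.1]
orientation: [[0.93, 0.118, 0.348], [0.113, -0.993, 0.036], [0.35, 0.006, -0.937]]
force: [0.2, 0.4, -1.9]
gripper_width: 53.5
grasp_force: 30.0
```

```bash
python3 -c "
from h import *
go(lane('b',135,36),6.7,20)"
```

```text
rot [ 0.3  0.5 -0.1] shift m [0.0009 0.0004 0.0009] t 13.7 w 53.5 gf 30.0 F [ 0.2  0.4 -1.9] q [-0.54 -0.23  1.79  0.22  1.3   0.88]
```

Emit:
play_rows --pt "0 0 0 0 0 0 0.25" --pt "0 0 0 0 0 0 0.2" --pt "0 0 0 0 0 0 0" --pt "0 0 0 0 0 0 0" --pt "0 0 0 0 0 0 0" --pt "0 0 0 0 0 0 0" --pt "0 0 0 0 0 0 0"

```text
time: 14.25
eef_pos: [539.4, -203.0, 119.3]
orientation: [[0.93, 0.118, 0.348], [0.113, -0.993, 0.036], [0.35, 0.006, -0.937]]
force: [-0.2, -0.0, 0.7]
gripper_width: 87.8
grasp_force: 0.0
```

Scaled: 0.17 m / 0.6 = 0.2833, 0.15 m / 0.6 = 0.25, 20 degrees / 180 = 0.1111.

Emit:
play_rows --pt "0 0 0 -0.0083 0 0.025 0" --pt "0 0 0 -0.02 0 0.0583 0" --pt "0 0 0 -0.04 0 0.1167 0" --pt "0 0 0 -0.0567 0 0.1667 0" --pt "0 0.0167 0 -0.0667 0 0.2167 0" --pt "0 0.0333 0 -0.0833 0.0333 0.25 0" --pt "-0.0028 0.0556 0 -0.1 0.0833 0.25 0" --pt "-0.0056 0.0778 0 -0.1167 0.15 0.25 0" --pt "-0.0111 0.1 0 -0.1167 0.2167 0.25 0" --pt "-0.0111 0.1111 0 -0.1167 0.2833 0.25 0"

```text
time: 15.08
eef_pos: [469.2, -31.5, 269.8]
orientation: [[0.993, 0.118, 0.005], [0.118, -0.993, -0.0], [0.005, 0.001, -1.0]]
force: [1.1, 0.9, -1.1]
gripper_width: 87.8
grasp_force: 0.0
```

```bash
python3 -c "
from h import *
go([424,400,180],21.8)
crop(grab('side'),230,150,160,120,5,'p4.png')"
```

```text
rot [-0.   0.3 15. ] shift m [-0.0452  0.4315 -0.0898] t 15.1 w 87.8 gf 0.0 F [ 1.1  0.9 -1.1] q [-0.14 -0.25  1.51  0.    1.88  1.31]
```

View pics/p4.png

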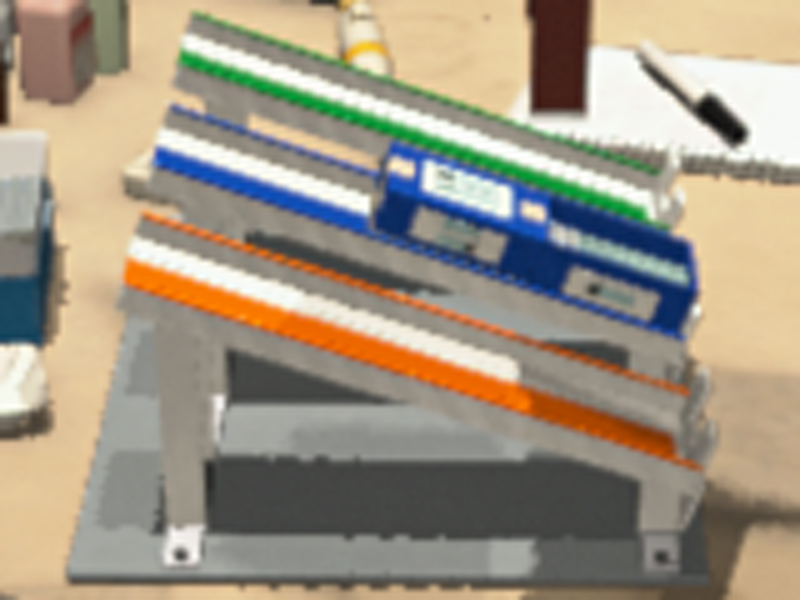

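The sealed carton (460,200) rests directly behind the open one in the blue lane. With the stack top clear, I'll measure green and head over.

Run:
```python
from h import *
for n in('top','side'):
    d=grab(n) if n=='top' else load(n); h=cv2.cvtColor(d['image'],cv2.COLOR_RGB2HSV)
    x0,y0,x1,y1=(130,220,215,310) if n=='top' else (280,330,400,450)
    m=np.zeros(h.shape[:2],np.uint8);m[y0:y1,x0:x1]=cv2.inRange(h,(45,120,40),(85,255,255))[y0:y1,x0:x1]
    p=np.argwhere(m)[:,::-1].astype(float)
    if n=='top':
        r=cv2.minAreaRect(onz(d,p,80)[:,:2].astype(np.float32));print(r,cv2.boxPoints(r))
```

```text
((422.8102111816406, 400.8637390136719), (99.13285827636719, 54.84761428833008), 21.958728790283203) [[366.58484 407.76324]
 [387.09448 356.89465]
 [479.03558 393.96423]
 [458.52594 444.83282]]
```

Scaled: 0.4 m / 0.6 = 0.6667, 0.36 m / 0.6 = 0.6, 15 degrees / 180 = 0.0833.

Emit:
play_rows --pt "0 0 0.0111 -0.0067 0.0667 0 0" --pt "0 0 0.0222 -0.0133 0.1333 0 0" --pt "0 0 0.0333 -0.02 0.2 0 0" --pt "0 0 0.0444 -0.0267 0.2667 0 0" --pt "0 0 0.0556 -0.0333 0.3333 0 0" --pt "0 0 0.0667 -0.04 0.4 0 0" --pt "0 0 0.0833 -0.0467 0.4667 0 0" --pt "0 0 0.0833 -0.0567 0.5333 -0.0333 0" --pt "0 0 0.0833 -0.0667 0.6 -0.0667 0" --pt "0 0 0.0833 -0.075 0.6667 -0.1 0"

```text
time: 16.02
eef_pos: [425.6, 359.2, 213.5]
orientation: [[0.928, 0.371, 0.007], [0.371, -0.928, 0.004], [0.009, -0.001, -1.0]]
force: [1.1, 0.0, 0.2]
gripper_width: 87.8
grasp_force: 0.0
```

Scaled: -0.07 m / 0.6 = -0.1167, -0.06 m / 0.6 = -0.1.

Emit:
play_rows --pt "0 0 0 0 0.0333 -0.0333 0" --pt "0 0 0 0 0.0533 -0.0667 0" --pt "0 0 0 0 0.0533 -0.1 0" --pt "0 0 0 0 0.0533 -0.1167 0" --pt "0 0 0 0 0.0533 -0.1167 0" --pt "0 0 0 0 0.0533 -0.1167 0"

```text
time: 16.52
eef_pos: [426.0, 389.1, 143.9]
orientation: [[0.929, 0.371, 0.006], [0.371, -0.929, 0.003], [0.006, -0.001, -1.0]]
force: [-0.4, -0.9, 1.5]
gripper_width: 88.0
grasp_force: 0.0
```

```bash
python3 -c "
from h import *
go([424,400,78],21.8)"
```

```text
rot [-0.2  0.3  0. ] shift m [-0.002   0.0109 -0.0659] t 16.5 w 88.0 gf 0.0 F [-0.4 -0.9  1.5] q [ 0.68  0.03  1.47 -0.    1.64  1.87]
```

Scaled: -0.066 m / 0.6 = -0.11, -0.003 m / 0.6 = -0.005, 0.3 degrees / 180 = 0.0017.

Emit:
play_rows --pt "-0.0011 0.0017 0 -0.005 0.0183 -0.0167 0" --pt "-0.0011 0.0017 0 -0.005 0.0183 -0.0583 0" --pt "-0.0011 0.0017 0 -0.005 0.0183 -0.0917 0" --pt "-0.0011 0.0017 0 -0.005 0.0183 -0.11 0" --pt "-0.0011 0.0017 0 -0.005 0.0183 -0.11 0" --pt "-0.0011 0.0017 0 -0.005 0.0183 -0.11 0.3" --pt "-0.0011 0.0017 0 -0.005 0.0183 -0.11 1" --pt "-0.0011 0.0017 0 -0.005 0.0183 -0.11 1" --pt "-0.0011 0.0017 0 -0.005 0.0183 -0.11 1" --pt "-0.0011 0.0017 0 -0.005 0.0183 -0.11 1"

```text
time: 17.35
eef_pos: [423.0, 401.2, 78.9]
orientation: [[0.928, 0.372, 0.002], [0.372, -0.928, 0.001], [0.002, -0.0, -1.0]]
force: [-0.6, 0.2, 0.2]
gripper_width: 58.0
grasp_force: 0.0
```

Scaled: 0.18 m / 0.6 = 0.3, 0.17 m / 0.6 = 0.2833.

Emit:
play_rows --pt "0 0 0 0 0 0 1" --pt "0 0 0 0 0 0 1" --pt "0 0 0 0 0 0.0083 1" --pt "0 0 0 0 0 0.0333 1" --pt "0 0 0 0 0 0.0667 1" --pt "0 0 0 0 0 0.1167 1" --pt "0 0 0 0 0 0.1667 1" --pt "0 0 0 0 0 0.2333 1" --pt "0 0 0 0 0 0.2833 1" --pt "0 0 0 0 0 0.3 1"

```text
time: 18.18
eef_pos: [423.3, 401.5, 263.7]
orientation: [[0.928, 0.372, 0.007], [0.372, -0.928, 0.005], [0.008, -0.002, -1.0]]
force: [0.8, 0.2, -0.6]
gripper_width: 54.7
grasp_force: 30.0
```

```bash
python3 -c "
from h import *
go(lane('g',70,90),6.7,20)"
```

```text
rot [  4.7 -19.  -15. ] shift m [ 0.0515 -0.7319 -0.1152] t 18.2 w 54.7 gf 30.0 F [ 0.8  0.2 -0.6] q [ 0.7   0.04  1.24 -0.    1.85  1.89]
```

Scaled: -0.37 m / 0.6 = -0.6167, -0.33 m / 0.6 = -0.55, -15.1 degrees / 180 = -0.0839.

Emit:
play_rows --pt "0 0 0 0.0033 -0.0333 0 1" --pt "0 0 -0.0111 0.0083 -0.0917 0 1" --pt "0 0 -0.0222 0.0133 -0.15 0 1" --pt "0 0 -0.0333 0.0183 -0.2167 0 1" --pt "0 0 -0.0444 0.0233 -0.2833 0 1" --pt "0 0 -0.0556 0.0283 -0.35 0 1" --pt "0 0 -0.0667 0.0333 -0.4167 0 1" --pt "0 0 -0.0778 0.04 -0.4833 0 1" --pt "0 0 -0.0839 0.0467 -0.55 0 1" --pt "0 0 -0.0839 0.0533 -0.6167 0 1"

```text
time: 19.02
eef_pos: [453.9, 29.0, 255.9]
orientation: [[0.993, 0.116, -0.002], [0.116, -0.993, -0.0], [-0.002, 0.0, -1.0]]
force: [0.6, -0.5, -2.5]
gripper_width: 55.3
grasp_force: 30.0
```

Scaled: -0.345 m / 0.6 = -0.575, -0.315 m / 0.6 = -0.525, -19.9 degrees / 180 = -0.1106.

Emit:
play_rows --pt "0.0011 -0.0111 0 0.005 -0.0583 0 1" --pt "0.0033 -0.0278 0 0.01 -0.1167 0 1" --pt "0.005 -0.0444 0 0.015 -0.175 0 1" --pt "0.0072 -0.0611 0 0.02 -0.2333 0 1" --pt "0.0089 -0.0778 0 0.0233 -0.2917 0 1" --pt "0.0111 -0.0944 0 0.0267 -0.35 0 1" --pt "0.0128 -0.1106 0 0.03 -0.4083 0 1" --pt "0.0128 -0.1106 0 0.0317 -0.4667 0 1" --pt "0.0128 -0.1106 0 0.0333 -0.525 0 1" --pt "0.0128 -0.1106 0 0.0333 -0.575 0 1"

```text
time: 19.85
eef_pos: [473.4, -316.3, 255.2]
orientation: [[0.934, 0.115, 0.339], [0.108, -0.993, 0.04], [0.341, -0.001, -0.94]]
force: [0.8, 0.3, -2.8]
gripper_width: 54.6
grasp_force: 30.0
```

```bash
python3 -c "
from h import *
go(lane('g',65,45),6.7,20)"
```

```text
rot [-0.  -0.1  0.1] shift m [ 0.012  -0.0129 -0.1507] t 19.9 w 54.6 gf 30.0 F [ 0.8  0.3 -2.8] q [-0.81 -0.21  1.53  0.28  1.6   0.69]
```

Scaled: -0.15 m / 0.6 = -0.25, -0.012 m / 0.6 = -0.02.

Emit:
play_rows --pt "0 0 0 0 -0.02 -0.0333 1" --pt "0 0 0 0 -0.02 -0.0833 1" --pt "0 0 0 0.0033 -0.02 -0.1333 1" --pt "0 0 0 0.0083 -0.02 -0.1833 1" --pt "0 0 0 0.015 -0.02 -0.2167 1" --pt "0 0 0 0.02 -0.02 -0.2417 1" --pt "0 0 0 0.02 -0.02 -0.25 1" --pt "0 0 0 0.02 -0.02 -0.25 1" --pt "0 0 0 0.02 -0.02 -0.25 1" --pt "0 0 0 0.02 -0.02 -0.25 1"

```text
time: 20.68
eef_pos: [486.3, -326.0, 107.2]
orientation: [[0.933, 0.117, 0.34], [0.11, -0.993, 0.039], [0.342, 0.001, -0.94]]
force: [0.1, 0.1, -2.3]
gripper_width: 55.0
grasp_force: 30.0
```

```bash
python3 -c "
from h import *
go(lane('g',65,36),6.7,20)"
```

```text
rot [ 0.  0. -0.] shift m [ 0.0022 -0.0028 -0.0111] t 20.7 w 55.0 gf 30.0 F [ 0.1  0.1 -2.3] q [-0.8  -0.14  1.73  0.28  1.34  0.61]
```

Scaled: -0.011 m / 0.6 = -0.0183, 0.001 m / 0.6 = 0.0017.

Emit:
play_rows --pt "0 0 0 0.0017 -0.0042 -0.0067 1" --pt "0 0 0 0.0033 -0.0042 -0.0133 1" --pt "0 0 0 0.0033 -0.0042 -0.0183 1" --pt "0 0 0 0.0033 -0.0042 -0.0183 1" --pt "0 0 0 0.0033 -0.0042 -0.0183 1" --pt "0 0 0 0.0033 -0.0042 -0.0183 1"

```text
time: 21.18
eef_pos: [488.6, -328.6, 96.7]
orientation: [[0.933, 0.117, 0.341], [0.11, -0.993, 0.039], [0.343, 0.001, -0.939]]
force: [0.1, -0.4, -1.4]
gripper_width: 54.7
grasp_force: 30.0
```

```bash
python3 -c "
from h import *
go(lane('g',65,35),6.7,20)"
```

```text
rot [ 0.1  0.1 -0. ] shift m [ 0.0002 -0.0002 -0.0016] t 21.2 w 54.7 gf 30.0 F [ 0.1 -0.4 -1.4] q [-0.8  -0.13  1.74  0.29  1.32  0.61]
```

Gap is about 1–2 mm; I'll release and retreat upward.

Scaled: -0.001 m / 0.6 = -0.0017.

Emit:
play_rows --pt "0 0 0 0 0 -0.0017 1" --pt "0 0 0 0 0 -0.0017 0.25" --pt "0 0 0 0 0 -0.0017 0.2" --pt "0 0 0 0 0 -0.0017 0" --pt "0 0 0 0 0 -0.0017 0" --pt "0 0 0 0 0 -0.0017 0" --pt "0 0 0 0 0 -0.0017 0" --pt "0 0 0 0 0 -0.0017 0"

```text
time: 21.85
eef_pos: [488.6, -328.6, 95.8]
orientation: [[0.933, 0.117, 0.341], [0.11, -0.993, 0.039], [0.343, 0.001, -0.939]]
force: [-0.8, -0.3, 0.1]
gripper_width: 87.6
grasp_force: 0.0
```

Scaled: 0.17 m / 0.6 = 0.2833, 0.16 m / 0.6 = 0.2667, 20 degrees / 180 = 0.1111.

Emit:
play_rows --pt "0 0 0 -0.0083 0 0.025 0" --pt "0 0 0 -0.02 0 0.0583 0" --pt "0 0 0 -0.04 0 0.1167 0" --pt "0 0 0 -0.0567 0 0.1667 0" --pt "0 0.0167 0 -0.0567 0 0.2167 0" --pt "0 0.0333 0 -0.0567 0.0333 0.2667 0" --pt "-0.0028 0.0556 0 -0.0567 0.0833 0.2667 0" --pt "-0.0056 0.0778 0 -0.0567 0.15 0.2667 0" --pt "-0.0111 0.1 0 -0.0567 0.2167 0.2667 0" --pt "-0.0111 0.1111 0 -0.0567 0.2833 0.2667 0"

```text
time: 22.68
eef_pos: [454.7, -157.0, 256.1]
orientation: [[0.993, 0.116, -0.003], [0.116, -0.993, 0.003], [-0.003, -0.003, -1.0]]
force: [0.6, 0.5, -0.7]
gripper_width: 87.9
grasp_force: 0.0
```

Scaled: 0.36 m / 0.6 = 0.6, -0.003 m / 0.6 = -0.005, 12 degrees / 180 = 0.0667.

Emit:
play_rows --pt "0 0 0.0056 -0.005 0.0667 0 0" --pt "0 0 0.0111 -0.01 0.1333 0 0" --pt "0 0 0.0167 -0.015 0.2 0 0" --pt "0 0 0.0222 -0.02 0.2667 0 0" --pt "0 0 0.0278 -0.025 0.3333 0 0" --pt "0 0 0.0333 -0.03 0.4 0 0" --pt "0 0 0.0389 -0.0333 0.4667 0 0" --pt "0 0 0.0444 -0.0333 0.5333 0 0" --pt "0 0 0.0556 -0.0333 0.6 0 0" --pt "0 0 0.0667 -0.0333 0.6 0 0"

```text
time: 23.52
eef_pos: [433.4, 207.3, 255.2]
orientation: [[0.945, 0.328, -0.003], [0.328, -0.944, 0.007], [-0.001, -0.008, -1.0]]
force: [0.8, -1.1, 0.9]
gripper_width: 87.9
grasp_force: 0.0
```

Run:
```python
from h import *
d=grab('top'); h=cv2.cvtColor(d['image'],cv2.COLOR_RGB2HSV)
m=np.zeros(h.shape[:2],np.uint8);m[220:310,130:215]=cv2.inRange(h,(5,150,60),(18,255,255))[220:310,130:215]
p=np.argwhere(m)[:,::-1].astype(float)
r=cv2.minAreaRect(onz(d,p,44)[:,:2].astype(np.float32));print(r)
go([428,399.5,36],18.5)
cv2.imwrite('pics/p5.png',np.vstack([cv2.resize(d['image'][200:320,130:300,::-1],(595,420))[:300],cv2.resize(grab('side')['image'][150:270,230:390,::-1],(595,300))]))
```

```text
((379.15283203125, 389.4665222167969), (76.140380859375, 37.81364440917969), 72.2911605834961)
rot [-0.3 -0.2 -0.7] shift m [-0.0057  0.1948 -0.2192] t 23.6 w 87.5 gf 0.0 F [-0.5 -1.6  0.4] q [ 0.37 -0.23  1.51  0.01  1.86  1.6 ]
```

View pics/p5.png

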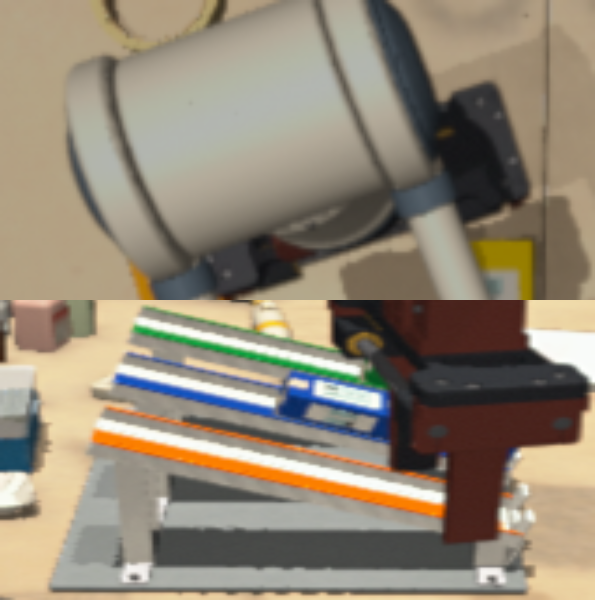

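The arm blocks both views, so I'll back off to measure orange and check green.

Scaled: -0.22 m / 0.6 = -0.3667, 0.01 m / 0.6 = 0.0167.

Emit:
play_rows --pt "0 0 0 0 -0.0667 0.0167 0" --pt "0 0 0 0 -0.1333 0.0333 0" --pt "0 0 0 0 -0.2 0.0333 0" --pt "0 0 0 0 -0.2667 0.0333 0" --pt "0 0 0 0 -0.3333 0.0333 0" --pt "0 0 0 0 -0.3667 0.0333 0" --pt "0 0 0 0 -0.3667 0.0333 0"

```text
time: 24.2
eef_pos: [434.0, -23.3, 275.9]
orientation: [[0.95, 0.312, -0.002], [0.312, -0.95, 0.003], [-0.001, -0.003, -1.0]]
force: [0.3, -0.2, -0.3]
gripper_width: 87.6
grasp_force: 0.0
```

Run:
```python
from h import *
d=grab('top'); h=cv2.cvtColor(d['image'],cv2.COLOR_RGB2HSV)
m=np.zeros(h.shape[:2],np.uint8);m[220:310,130:215]=cv2.inRange(h,(5,150,60),(18,255,255))[220:310,130:215]
p=np.argwhere(m)[:,::-1].astype(float)
r=cv2.minAreaRect(onz(d,p,44)[:,:2].astype(np.float32));print(r)
go([428,399.5,36],18.5)
cv2.imwrite('pics/p6.png',np.vstack([cv2.resize(d['image'][200:320,130:300,::-1],(595,420))[:300],cv2.resize(grab('side')['image'][150:270,230:390,::-1],(595,300))]))
```

```text
((427.3369140625, 396.417724609375), (122.59062194824219, 61.16102600097656), 18.83449935913086)
rot [-0.2 -0.1  0.2] shift m [-0.0062  0.4208 -0.2399] t 24.2 w 87.3 gf 0.0 F [0.3 0.8 0.2] q [-0.13 -0.34  1.57  0.    1.92  1.12]
```

View pics/p6.png

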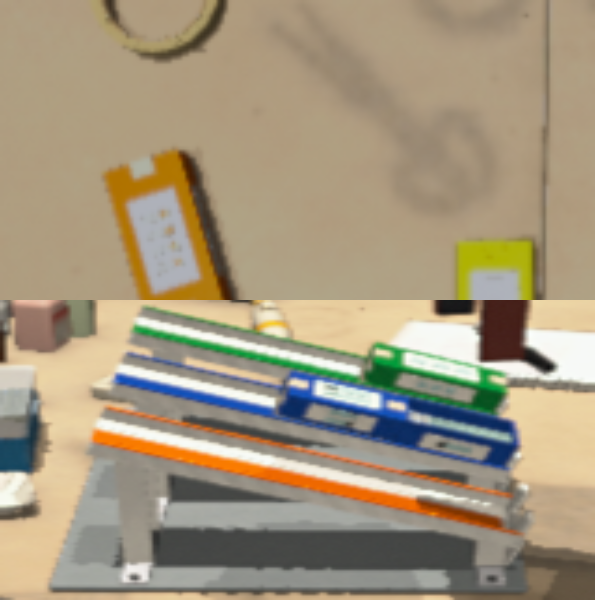

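Green (440,375) sits at its stop, and the blue pair is intact. Orange is at about (427.5,399.3) with yaw 18.6°.

Scaled: 0.4 m / 0.6 = 0.6667, 0.36 m / 0.6 = 0.6.

Emit:
play_rows --pt "0 0 0 0 0.0667 0 0" --pt "0 0 0 0 0.1333 0 0" --pt "0 0 0 0 0.2 0 0" --pt "0 0 0 0 0.2667 0 0" --pt "0 0 0 0 0.3333 0 0" --pt "0 0 0 0 0.4 0 0" --pt "0 0 0 0 0.4667 0 0" --pt "0 0 0 -0.005 0.5333 -0.0333 0" --pt "0 0 0 -0.01 0.6 -0.0667 0" --pt "0 0 0 -0.01 0.6667 -0.1 0"

```text
time: 25.13
eef_pos: [427.0, 376.3, 219.8]
orientation: [[0.947, 0.322, -0.001], [0.322, -0.947, 0.006], [0.001, -0.006, -1.0]]
force: [1.0, -0.5, 0.1]
gripper_width: 88.0
grasp_force: 0.0
```

Scaled: -0.11 m / 0.6 = -0.1833, -0.1 m / 0.6 = -0.1667.

Emit:
play_rows --pt "0 0 0 0 0.025 -0.0333 0" --pt "0 0 0 0 0.0333 -0.0833 0" --pt "0 0 0 0 0.0333 -0.1333 0" --pt "0 0 0 0 0.0333 -0.1667 0" --pt "0 0 0 0 0.0333 -0.1833 0" --pt "0 0 0 0 0.0333 -0.1833 0" --pt "0 0 0 0 0.0333 -0.1833 0" --pt "0 0 0 0 0.0333 -0.1833 0"

```text
time: 25.8
eef_pos: [429.2, 393.8, 112.2]
orientation: [[0.947, 0.32, 0.0], [0.32, -0.947, 0.007], [0.002, -0.006, -1.0]]
force: [-0.4, 0.4, 0.6]
gripper_width: 87.9
grasp_force: 0.0
```

```bash
python3 -c "
from h import *
go([427.5,399.3,37],18.7)"
```

```text
rot [-0.4  0.   0. ] shift m [-0.0017  0.0055 -0.0752] t 25.8 w 87.9 gf 0.0 F [-0.4  0.4  0.6] q [0.68 0.05 1.5  0.   1.58 1.93]
```

Scaled: -0.075 m / 0.6 = -0.125, 0.0055 m / 0.6 = 0.0092, -0.4 degrees / 180 = -0.0022.

Emit:
play_rows --pt "-0.0022 0 0 -0.0025 0.0092 -0.025 0" --pt "-0.0022 0 0 -0.0025 0.0092 -0.0667 0" --pt "-0.0022 0 0 -0.0025 0.0092 -0.1 0" --pt "-0.0022 0 0 -0.0025 0.0092 -0.125 0" --pt "-0.0022 0 0 -0.0025 0.0092 -0.125 0" --pt "-0.0022 0 0 -0.0025 0.0092 -0.125 0.3" --pt "-0.0022 0 0 -0.0025 0.0092 -0.125 1" --pt "-0.0022 0 0 -0.0025 0.0092 -0.125 1" --pt "-0.0022 0 0 -0.0025 0.0092 -0.125 1" --pt "-0.0022 0 0 -0.0025 0.0092 -0.125 1"

```text
time: 26.63
eef_pos: [427.6, 398.9, 36.1]
orientation: [[0.947, 0.32, -0.001], [0.32, -0.947, -0.001], [-0.001, 0.001, -1.0]]
force: [1.1, -0.2, -0.2]
gripper_width: 57.8
grasp_force: 0.0
```

Scaled: 0.2 m / 0.6 = 0.3333, 0.18 m / 0.6 = 0.3.

Emit:
play_rows --pt "0 0 0 0 0 0 1" --pt "0 0 0 0 0 0 1" --pt "0 0 0 0 0 0.0083 1" --pt "0 0 0 0 0 0.0333 1" --pt "0 0 0 0 0 0.0667 1" --pt "0 0 0 0 0 0.1167 1" --pt "0 0 0 0 0 0.1667 1" --pt "0 0 0 0 0 0.2333 1" --pt "0 0 0 0 0 0.3 1" --pt "0 0 0 0 0 0.3333 1"

```text
time: 27.47
eef_pos: [427.6, 398.9, 240.7]
orientation: [[0.947, 0.32, 0.002], [0.32, -0.947, 0.001], [0.003, -0.0, -1.0]]
force: [0.3, -0.2, -0.5]
gripper_width: 55.8
grasp_force: 30.0
```

```bash
python3 -c "
from h import *
go(lane('o',75,90),6.7,20)"
```

```text
rot [  4.3 -19.4 -11.9] shift m [ 0.0234 -0.4913 -0.0904] t 27.5 w 55.8 gf 30.0 F [ 0.3 -0.2 -0.5] q [ 0.69  0.05  1.28 -0.    1.81  1.94]
```

Scaled: -0.32 m / 0.6 = -0.5333, -0.05 m / 0.6 = -0.0833, -11.9 degrees / 180 = -0.0661.

Emit:
play_rows --pt "0 0 0 0.0017 -0.0333 0 1" --pt "0 0 -0.0111 0.005 -0.0833 0 1" --pt "0 0 -0.0222 0.0083 -0.1417 0 1" --pt "0 0 -0.0333 0.0117 -0.2 0 1" --pt "0 0 -0.0444 0.015 -0.2583 0 1" --pt "0 0 -0.0556 0.0183 -0.3167 0 1" --pt "0 0 -0.0661 0.0217 -0.375 0 1" --pt "0 0 -0.0661 0.025 -0.4333 0 1" --pt "0 0 -0.0661 0.0283 -0.4917 0 1" --pt "0 0 -0.0661 0.0317 -0.5333 0 1"

```text
time: 28.3
eef_pos: [445.6, 76.0, 234.8]
orientation: [[0.993, 0.117, -0.003], [0.117, -0.993, -0.003], [-0.003, 0.002, -1.0]]
force: [-0.2, 0.5, -1.3]
gripper_width: 55.9
grasp_force: 30.0
```

Scaled: -0.171 m / 0.6 = -0.285, 0.003 m / 0.6 = 0.005, 1.3 degrees / 180 = 0.0072.

Emit:
play_rows --pt "0.0011 -0.0111 0 0.0017 -0.0417 0 1" --pt "0.0033 -0.0278 0 0.0033 -0.0833 0 1" --pt "0.005 -0.0444 0 0.005 -0.125 0 1" --pt "0.0072 -0.0611 0 0.0067 -0.1667 0 1" --pt "0.0089 -0.0778 0 0.0083 -0.2083 0 1" --pt "0.0111 -0.0944 0 0.0083 -0.25 0 1" --pt "0.0128 -0.1106 0 0.0083 -0.285 -0.0333 1" --pt "0.0128 -0.1106 0 0.0083 -0.285 -0.0833 1" --pt "0.0128 -0.1106 0 0.0083 -0.285 -0.1 1" --pt "0.0128 -0.1106 0 0.0083 -0.285 -0.1 1"

```text
time: 29.13
eef_pos: [449.4, -92.1, 170.9]
orientation: [[0.936, 0.116, 0.332], [0.109, -0.993, 0.039], [0.334, -0.001, -0.943]]
force: [-0.2, -0.1, -0.8]
gripper_width: 55.7
grasp_force: 30.0
```

```bash
python3 -c "
from h import *
go(lane('o',75,46),6.7,20)"
```

```text
rot [ 0.  -0.5  0. ] shift m [ 0.0165  0.0015 -0.062 ] t 29.1 w 55.7 gf 30.0 F [-0.2 -0.1 -0.8] q [-0.4  -0.61  1.97  0.17  1.48  1.07]
```

Scaled: -0.06 m / 0.6 = -0.1, 0.0165 m / 0.6 = 0.0275, -0.3 degrees / 180 = -0.0017.

Emit:
play_rows --pt "0 -0.0017 0 0.0083 0.0017 -0.025 1" --pt "0 -0.0017 0 0.0167 0.0025 -0.05 1" --pt "0 -0.0017 0 0.0233 0.0025 -0.075 1" --pt "0 -0.0017 0 0.0275 0.0025 -0.0983 1" --pt "0 -0.0017 0 0.0275 0.0025 -0.1 1" --pt "0 -0.0017 0 0.0275 0.0025 -0.1 1" --pt "0 -0.0017 0 0.0275 0.0025 -0.1 1" --pt "0 -0.0017 0 0.0275 0.0025 -0.1 1"

```text
time: 29.8
eef_pos: [468.4, -90.9, 117.0]
orientation: [[0.931, 0.118, 0.345], [0.112, -0.993, 0.037], [0.347, 0.004, -0.938]]
force: [-0.2, 0.3, -1.2]
gripper_width: 55.6
grasp_force: 30.0
```

```bash
python3 -c "
from h import *
go(lane('o',75,37),6.7,20)"
```

```text
rot [ 0.2  0.3 -0.1] shift m [ 0.0005  0.0006 -0.0165] t 29.8 w 55.6 gf 30.0 F [-0.2  0.3 -1.2] q [-0.38 -0.56  2.04  0.17  1.35  1.07]
```

Emit:
play_rows --pt "0 0 0 0 0 -0.0067 1" --pt "0 0 0 0 0 -0.015 1" --pt "0 0 0 0 0 -0.0217 1" --pt "0 0 0 0 0 -0.0233 1" --pt "0 0 0 0 0 -0.0233 1" --pt "0 0 0 0 0 -0.0233 1" --pt "0 0 0 0 0 -0.0233 1"

```text
time: 30.38
eef_pos: [467.7, -91.0, 101.1]
orientation: [[0.932, 0.117, 0.343], [0.111, -0.993, 0.037], [0.345, 0.003, -0.939]]
force: [0.1, -0.2, -2.4]
gripper_width: 55.8
grasp_force: 30.0
```

```bash
python3 -c "
from h import *
go(lane('o',75,37),6.7,20)"
```

```text
rot [ 0.2  0.2 -0. ] shift m [ 0.0012  0.0008 -0.0006] t 30.4 w 55.8 gf 30.0 F [ 0.1 -0.2 -2.4] q [-0.38 -0.55  2.06  0.17  1.32  1.06]
```

Scaled: -0.001 m / 0.6 = -0.0017.

Emit:
play_rows --pt "0 0 0 0 0.0017 -0.0017 1" --pt "0 0 0 0 0.0017 -0.0017 0.25" --pt "0 0 0 0 0.0017 -0.0017 0.2" --pt "0 0 0 0 0.0017 -0.0017 0" --pt "0 0 0 0 0.0017 -0.0017 0" --pt "0 0 0 0 0.0017 -0.0017 0" --pt "0 0 0 0 0.0017 -0.0017 0" --pt "0 0 0 0 0.0017 -0.0017 0"

```text
time: 31.05
eef_pos: [467.7, -90.0, 100.0]
orientation: [[0.932, 0.117, 0.343], [0.111, -0.993, 0.037], [0.345, 0.003, -0.939]]
force: [-0.4, 0.2, 0.5]
gripper_width: 87.8
grasp_force: 0.0
```

Scaled: 0.18 m / 0.6 = 0.3, 0.16 m / 0.6 = 0.2667, 20 degrees / 180 = 0.1111.

Emit:
play_rows --pt "0 0 0 -0.0083 0 0.025 0" --pt "0 0 0 -0.02 0 0.0583 0" --pt "0 0 0 -0.04 0 0.1167 0" --pt "0 0 0 -0.0567 0 0.1667 0" --pt "0 0.0167 0 -0.0567 0 0.2167 0" --pt "0 0.0333 0 -0.0567 0.0333 0.2667 0" --pt "-0.0028 0.0556 0 -0.05 0.1 0.2667 0" --pt "-0.0056 0.0778 0 -0.0333 0.1667 0.2667 0" --pt "-0.0111 0.1 0 -0.0167 0.2333 0.2667 0" --pt "-0.0111 0.1111 0 0 0.3 0.2667 0"

```text
time: 31.88
eef_pos: [468.2, 92.3, 260.1]
orientation: [[0.993, 0.117, -0.001], [0.117, -0.993, 0.001], [-0.001, -0.002, -1.0]]
force: [2.1, -0.7, 0.6]
gripper_width: 87.7
grasp_force: 0.0
```

Emit:
play_rows --pt "0 0 0 0 0.0667 0 0" --pt "0 0 0 0 0.1333 0 0" --pt "0 0 0 0 0.2 0 0" --pt "0 0 0 0 0.2667 0 0" --pt "0 0 0 0 0.3333 0 0" --pt "0 0 0 0 0.4 0 0" --pt "0 0 0 0 0.4667 0 0" --pt "0 0 0 0 0.4667 0 0"

```text
time: 32.55
eef_pos: [466.2, 376.0, 257.2]
orientation: [[0.992, 0.123, -0.003], [0.123, -0.992, 0.004], [-0.002, -0.004, -1.0]]
force: [1.2, 0.8, 0.3]
gripper_width: 87.8
grasp_force: 0.0
```

```bash
python3 -c "
from h import *
cv2.imwrite('pics/p7.png',np.vstack([cv2.resize(grab('top')['image'][150:300,250:500,::-1],(595,357))[:300],cv2.resize(grab('side')['image'][150:270,230:390,::-1],(595,300))]))"
```

```text
(no output)
```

View pics/p7.png

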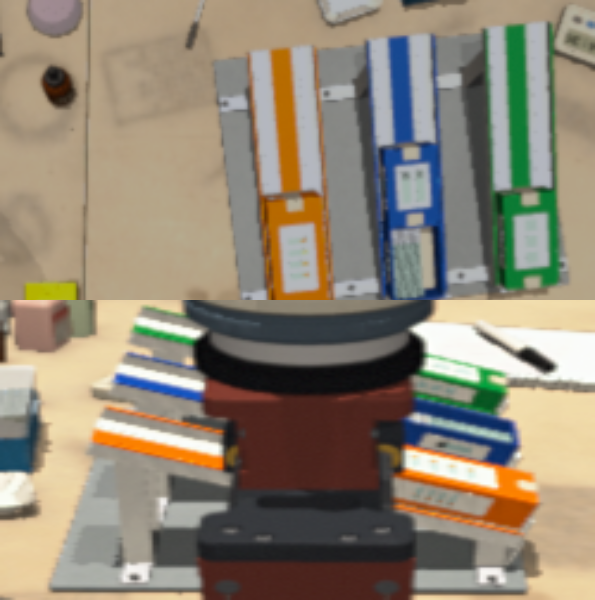

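Run:
```python
from h import *
t=load('top')
Y=np.array([-np.sin(np.radians(YAW)),np.cos(np.radians(YAW)),0])
for k,L,w,h in(('o',122,28,44),('g',100,27.5,36),('b',160,27,36)):
    print(k,np.round(proj(t,[lane(k,s,h)+e*w*Y for s in(0,L) for e in(1,-1)]),1).tolist())
crop(t,345,210,150,85,5,'p8.png')
```

```text
o [[367.0, 283.2], [389.9, 280.7], [362.9, 234.0], [386.4, 231.5]]
g [[463.5, 271.3], [485.5, 268.9], [462.0, 231.5], [484.4, 229.1]]
b [[415.6, 276.4], [437.4, 274.0], [411.7, 211.9], [434.2, 209.5]]
```

View pics/p8.png

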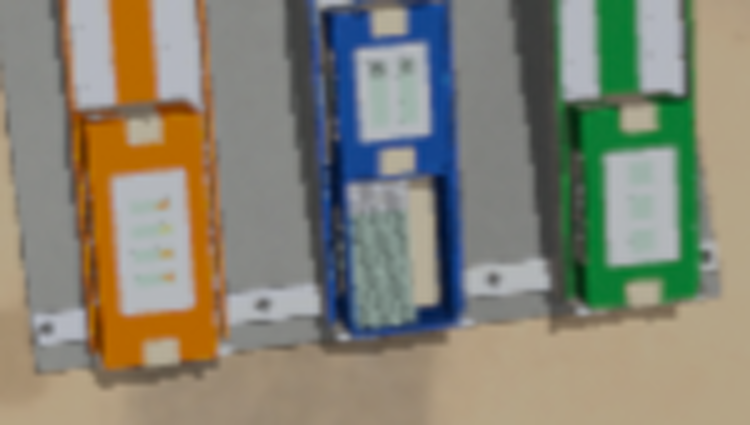

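The carton corners match the predicted seated positions in all three lanes to within about 1.5 pixels. The arm is clear, so I'll hand in.

```bash
python3 -c "
from bench import ticket
print(ticket.hand_in())"
```

```text
the job is handed in; nothing more can be done
None
```

I handed the job in at about 33 s of robot time: all four cartons rest upright in their own colour lanes at the stops, the opened blue one ahead of the sealed one. I made no contact with the dropper bottle or the vial, though I took no final picture of the vial.

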